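# Close the canister set before roasting

## Task

Close the four enamel canisters before the roaster is switched on, so that no chaff blows in: lift each wooden lid by its knob and set it gently, not dropped, on the canister it fits, so that every lid sits fully home and level. Leave the canisters standing where they are, and leave the two mugs alone.

Things in the scene. Friction and masses are not known exactly. Their poses are not given: they have to be found in the camera images.
- can_tiny: the smallest of four open round white enamel canisters with a thin dark rim, no handle, loose, standing upright: outer diameter 66 mm, inner 60 mm (wall 3 mm), height 80 mm. Origin: centre of the underside, z up; its mouth is 80 mm above it. A lid too small falls in, one too large stays proud.
- lid_tiny: the smallest of four loose wooden lids, right way up on the counter; fits can_tiny. Origin: centre of its underside, z up. Tapered dark plug, 0 to 14 mm above origin, 42 mm across below, 54 mm above; disc 68 mm across, 14 to 22 mm; dark knob 22 mm across, 22 to 52 mm. 50 g. Fully home, the disc rests on the rim: origin 66 mm above the canister's; play 3 mm sideways.
- can_small: the second smallest of four open round white enamel canisters with a thin dark rim, no handle, loose, standing upright: outer diameter 82 mm, inner 76 mm (wall 3 mm), height 90 mm. Origin: centre of the underside, z up; its mouth is 90 mm above it. A lid too small falls in, one too large stays proud.
- lid_small: the second smallest of four loose wooden lids, right way up on the counter; fits can_small. Origin: centre of its underside, z up. Tapered dark plug, 0 to 14 mm above origin, 58 mm across below, 70 mm above; disc 84 mm across, 14 to 22 mm; dark knob 22 mm across, 22 to 52 mm. 70 g. Fully home, the disc rests on the rim: origin 76 mm above the canister's; play 3 mm sideways.
- can_medium: the second largest of four open round white enamel canisters with a thin dark rim, no handle, loose, standing upright: outer diameter 98 mm, inner 92 mm (wall 3 mm), height 100 mm. Origin: centre of the underside, z up; its mouth is 100 mm above it. A lid too small falls in, one too large stays proud.
- lid_medium: the second largest of four loose wooden lids, right way up on the counter; fits can_medium. Origin: centre of its underside, z up. Tapered dark plug, 0 to 14 mm above origin, 74 mm across below, 86 mm above; disc 100 mm across, 14 to 22 mm; dark knob 22 mm across, 22 to 52 mm. 100 g. Fully home, the disc rests on the rim: origin 86 mm above the canister's; play 3 mm sideways.
- can_large: the largest of four open round white enamel canisters with a thin dark rim, no handle, loose, standing upright: outer diameter 114 mm, inner 108 mm (wall 3 mm), height 110 mm. Origin: centre of the underside, z up; its mouth is 110 mm above it. A lid too small falls in, one too large stays proud.
- lid_large: the largest of four loose wooden lids, right way up on the counter; fits can_large. Origin: centre of its underside, z up. Tapered dark plug, 0 to 14 mm above origin, 90 mm across below, 102 mm above; disc 116 mm across, 14 to 22 mm; dark knob 22 mm across, 22 to 52 mm. 130 g. Fully home, the disc rests on the rim: origin 96 mm above the canister's; play 3 mm sideways.
- mug_a: a white enamel mug with a dark rim and a side handle, a bystander: 80 mm diameter, 78 mm high, handle reaching 70 mm from the axis along its own +y. Origin: centre of the underside, z up.
- mug_b: a white enamel mug with a dark rim and a side handle, a bystander: 80 mm diameter, 78 mm high, handle reaching 70 mm from the axis along its own +y. Origin: centre of the underside, z up.
Things that resemble listed ones, but are neither listed nor needed, are in the scene too. What is shaped like the lid_medium but turquoise is not meant. Leave any green look-alike of the lid_small alone.

How it is judged:
At the end, for the whole second after the job is handed in: Each lid is seated on the canister of its own size: within 8 mm of its axis, its origin 11 to 18 mm below the mouth (14 mm when fully home), tilted less than 0.08 rad, at rest; all four canisters stand upright on the counter (tilt under 0.05 rad) within 30 mm of where they stood (horizontal distance between lid_tiny and can_tiny below 0.008 m and z of lid_tiny in the frame of can_tiny between 0.062 and 0.069 m and angle between each of lid_tiny, lid_small, lid_medium, lid_large's own z axis and vertical below 0.08 rad and angle between each of can_tiny, can_small, can_medium, can_large's own z axis and vertical below 0.05 rad and height (world z) of each of can_tiny, can_small, can_medium, can_large below 0.005 m and linear speed of each of lid_tiny, can_tiny, lid_small, can_small, lid_medium, can_medium, lid_large, can_large below 0.02 m/s and horizontal distance between lid_small and can_small below 0.008 m and z of lid_small in the frame of can_small between 0.072 and 0.079 m and horizontal distance between lid_medium and can_medium below 0.008 m and z of lid_medium in the frame of can_medium between 0.082 and 0.089 m and horizontal distance between lid_large and can_large below 0.008 m and z of lid_large in the frame of can_large between 0.092 and 0.099 m); the robot touches nothing.
It fails at once if a mug is pushed more than 20 mm or tipped (distance of any of mug_a, mug_b from where it was at the start of the episode above 0.02 m or angle between any of mug_a, mug_b's own z axis and vertical above 0.3 rad).
It fails at once if a canister is pushed more than 30 mm from its place or tipped (distance of any of can_tiny, can_small, can_medium, can_large from where it was at the start of the episode above 0.03 m or angle between any of can_tiny, can_small, can_medium, can_large's own z axis and vertical above 0.3 rad).
It fails at once if a lid is dropped onto its canister (moving faster than 0.6 m/s, as after a fall of 20 mm, within 25 mm of its seat) ((horizontal distance between lid_tiny and can_tiny below 0.03 m and z of lid_tiny in the frame of can_tiny below 0.091 m and linear speed of lid_tiny above 0.6 m/s) or (horizontal distance between lid_small and can_small below 0.03 m and z of lid_small in the frame of can_small below 0.101 m and linear speed of lid_small above 0.6 m/s) or (horizontal distance between lid_medium and can_medium below 0.03 m and z of lid_medium in the frame of can_medium below 0.111 m and linear speed of lid_medium above 0.6 m/s) or (horizontal distance between lid_large and can_large below 0.03 m and z of lid_large in the frame of can_large below 0.121 m and linear speed of lid_large above 0.6 m/s)).
It also fails if it takes over 106 s, if anything falls off the work surface, if the arm or the gripper's body presses on something with over 40 N, if the wrist force passes 120 N, or if a joint passes its speed limit or range.

## Robot

A 6-joint arm with a two-finger parallel gripper is mounted at the origin on the work surface. World frame = base frame: x ahead of the robot, y to its left, z up, the work surface at z = 0. Lengths are in m, angles in rad, forces in N, time in s.
With the tool pointing down it reaches from about 0.375 to 0.9 m from the base axis. Payload 3.1 kg.
Tool frame: the origin (TCP) lies at the very end of the fingers, on their centre line; the grasp point (between the pads) lies 19 mm behind it (bot.pinch_z is the distance from the TCP to the grasp point, in m); z points along the fingers, x is the direction in which the jaws open and shut, and the axes are right-handed (so a half turn about z gives the same grasp; the last joint's range is limited). The gripper opens to 87 mm and grips with 3 to 60 N. Pads are 19 mm wide; open, the fingers measure 117 mm over their backs; the gripper's body (75 mm by 190 mm) begins 51 mm behind the grasp point.
Start: joints at [0.98, 0.527, 1.433, -0, 1.181, -0.178], TCP at [0.251, 0.572, 0.223] pointing down, gripper open.
Joint ranges: [-3.08, 3.08], [-0.75, 2.2], [0.22, 2.44], [-1.43, 4.57], [0, 2.65], [-2.85, 2.85]. Speed limits (rad/s): [2.79, 2.79, 3.14, 3.14, 3.14, 3.14].

## Interface

Orientations are given as a rotation vector (axis times angle).
In Python, from plant import bot gives the robot as it stands.
- The arm moves only by the tool send_rows, never from a script. Its argument "rows" is a list of rows, each a list of 7 numbers: the turn, a rotation vector about the tool's x, y, z in units of 8 degrees (1.0 is 8 degrees), then the shift along the tool's x, y, z in units of 40 mm (1.0 is 40 mm), then the opening, from 0 (shut) to 1 (fully open). A call has 1 to 12 rows; each row shifts and turns the pose as measured when the row begins, along the tool's axes as they then stand; what a row does not reach is not made up. A row lasts 1/10 s, in which the tool goes at most 50 mm and 8.59 degrees, less where a joint would pass 70% of its speed; a pose out of reach is approached as far as the arm can. A call is refused whole if a number of a shift passes 1 or a number of a turn 1, either way. A call with a gripper value outside its range is refused whole. The fingers move at their own pace and stop on an object; "grip_force" is the grip in N (left out, the last holds). Time passes only in rows, so rows that do not move let the fingers close. It gives the time, the measured TCP pose, the force and the opening at its end, in the units of the state.
- bot.get_obs(): the state, without advancing time (a new reading comes with each control period).
- bot.read_camera(name): name is "side" or "top"; returns a dict with "img" (400x640x3 uint8, red, green, blue), "z_map" (400x640 float32, m along the optical axis (not along the pixel's ray), 0 where there is no reading), "intrinsics" (3x3 intrinsics, pixels), "D" ([k1, k2, p1, p2, k3] as OpenCV has them; the pictures are not rectified), "R" (3x3) and "t" (3): a world point X has camera coordinates R X + t. Camera axes: x right, y down, z forward; pixel columns grow to the right and rows downward; lengths in m; the calibration is good to about 2 mm. A picture is of the moment at which its call begins.
- bot.finish_job(): hands the job in, once; it reports no verdict.
The state is a dict: "time_s": time; "joints": joint angles; "dq": joint speeds; "joint_torque": joint torques, N m; "ee_pos": TCP position; "eef_rot": TCP orientation; "force": force on the tool from outside, world axes, zero at the start; "wrist_torque": the same for the moment, N m; "width": opening from 0.0 (shut) to 1.0 (fully open).
Only numpy, scipy, OpenCV 4.12 (cv2) and the standard library are available. Lean on these libraries where they do the work, as an engineer would, in place of code of your own. Each camera call takes 0.05 s, during which the arm holds its last target. There are 200 camera calls.

## Working session

There is one attempt and no reset: what is moved stays moved. The work goes in short steps, Python scripts to look and compute and a tool call to move; the robot and the scene stay as the last step left them, time stands still between calls to the robot, and variables do not carry over. Pictures are saved under pics/ and viewed, about 12 in all and at most 16, crops included, and the job is handed in when it is done.

Besides the shell and the picture viewer there is one more tool, called after "Request:" as name(argument=value, ...), one argument or row to a line, values as JSON. send_rows: Moves the arm, as the interface text tells. Its arguments: {"type":"object","properties":{"rows":{"type":"array"},"grip_force":{"type":"number"}},"required":["rows"]}

```bash
mkdir -p pics; ls; python3 - <<'E'
from plant import bot
import cv2,numpy as np
for n in("top","side"):
    c=bot.read_camera(n); cv2.imwrite(f"pics/{n}0.png",c["img"][:,:,::-1]); np.savez(f"{n}0.npz",**c)
    print(n,c["intrinsics"].tolist(),c["D"],c["R"].round(3).tolist(),c["t"])
print(bot.get_obs())
E
```

```text
pics
top [[411.53089357186593, 0.0, 326.4048319390198], [0.0, 411.53089357186593, 197.1427017910962], [0.0, 0.0, 1.0]] [-0.10553703  0.          0.          0.          0.        ] [[-0.011, -1.0, -0.003], [-0.994, 0.012, -0.11], [0.11, 0.001, -0.994]] [0.00452806 0.51580689 1.34626978]
side [[434.02866083058626, 0.0, 319.29533563819723], [0.0, 434.02866083058626, 202.47015267669153], [0.0, 0.0, 1.0]] [-0.09931962  0.          0.          0.          0.        ] [[0.967, -0.255, -0.009], [-0.194, -0.711, -0.676], [0.166, 0.655, -0.737]] [-0.5059716   0.1329969   1.27835523]
{'time_s': 0.1, 'joints': array([ 9.79474929e-01,  5.28372997e-01,  1.43375861e+00, -4.17194863e-05,
        1.18142085e+00, -1.78504844e-01]), 'dq': array([-0.00075878, -0.00151765, -0.0024364 , -0.00195651,  0.00085984,
        0.00034128]), 'joint_torque': array([-2.85014012e-04, -4.40985596e+01, -1.77151966e+01,  6.34791492e-02,
        5.33019262e-02, -3.40064139e-05]), 'ee_pos': array([0.25035762, 0.57194621, 0.22167458]), 'eef_rot': array([ 2.6288787 ,  1.71859536, -0.00281051]), 'force': array([-0.07181302, -0.26828919, -0.34818723]), 'wrist_torque': array([-0.01582761, -0.00533985,  0.00695722]), 'width': 1.0003185453528136}
```

View pics/top0.png

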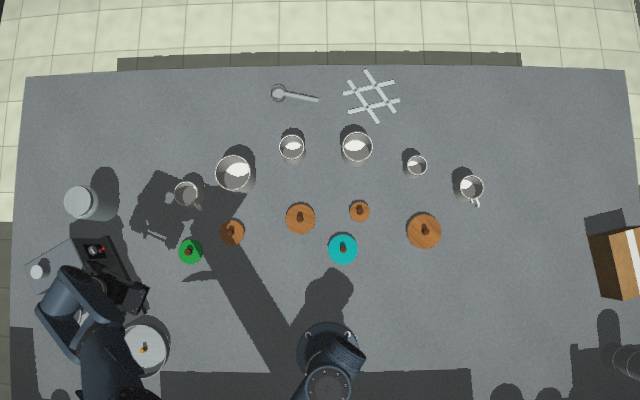

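View pics/side0.png

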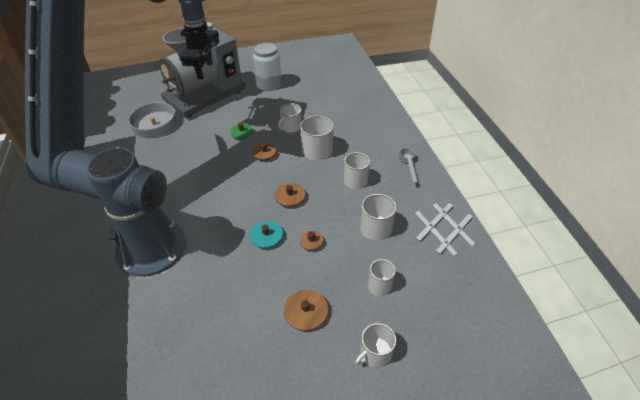

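Top view: canisters at (233,173), (292,147), (357,147) and (416,165), and handled mugs at (187,194) and (471,187). The orange lids are at (232,232), (300,218), (359,211) and (424,230). The look-alikes are green (190,251) and turquoise (343,248). I'll measure them next.

```bash
cat > h.py <<'E'
import numpy as np,cv2
from scipy.optimize import least_squares
def load(n,i=0): return dict(np.load(f"{n}{i}.npz"))
def rays(c,px):
    u=cv2.undistortPoints(np.float64(px).reshape(-1,1,2),c["intrinsics"],c["D"])[:,0]
    d=np.c_[u,np.ones(len(u))]@c["R"]; return -c["R"].T@c["t"],d
def plane(c,px,z):
    o,d=rays(c,px); return o+d*((z-o[2])/d[:,2])[:,None]
def cloud(c):
    v,u=np.mgrid[:400,:640]; o,d=rays(c,np.c_[u.ravel(),v.ravel()])
    return (o+d*c["z_map"].reshape(-1,1)).reshape(400,640,3)
def circ(P):
    P=P[:,:2]; f=lambda q:np.hypot(P[:,0]-q[0],P[:,1]-q[1])-q[2]
    return least_squares(f,[*P.mean(0),.04],loss="soft_l1",f_scale=.002).x
E
cat > m.py <<'E'
from h import *
import sys
i=sys.argv[1] if len(sys.argv)>1 else 0
for n in("top","side"):
    c=load(n,i); W=cloud(c); hsv=cv2.cvtColor(c["img"],cv2.COLOR_RGB2HSV); ok=c["z_map"]>0
    m=((hsv[...,0]<20)&(hsv[...,1]>110)&(hsv[...,2]>40)&ok&(W[...,2]<.16)&(W[...,0]>.2)&(abs(W[...,1])<.7)).astype(np.uint8)
    print(n,"lids")
    k,_=cv2.findContours(m,cv2.RETR_EXTERNAL,cv2.CHAIN_APPROX_NONE)
    for q in k:
        if cv2.contourArea(q)<120: continue
        mm=np.zeros_like(m); cv2.drawContours(mm,[q],-1,1,-1)
        z=np.median(W[(mm>0)&ok][:,2])
        x=circ(plane(c,cv2.convexHull(q)[:,0] if 0 else q[:,0],z))
        kn=W[(mm>0)&ok&(W[...,2]>z+.015)]
        print(" px",q[:,0].mean(0).round(),"ctr",x[:2].round(4),"dia",(2*x[2]).round(4),"z",z.round(4),"knob",np.median(kn,0).round(4) if len(kn) else None,len(kn))
    print(n,"cans")
    m=(ok&(W[...,2]>.06)&(W[...,2]<.125)&(W[...,0]>.45)&(W[...,0]<.85)&(abs(W[...,1])<.55)&(hsv[...,1]<90)).astype(np.uint8)
    k,l,s,_=cv2.connectedComponentsWithStats(m)
    for j in range(1,k):
        if s[j,4]<40: continue
        P=W[l==j]; zt=np.percentile(P[:,2],90)
        mm=((l==j)&(W[...,2]>zt-.012)).astype(np.uint8)
        mm=cv2.morphologyEx(cv2.dilate(mm,np.ones((1,1))),cv2.MORPH_CLOSE,np.ones((3,3)))
        T=W[mm>0]; x=circ(T[T[:,2]>zt-.012])
        q=max(cv2.findContours(mm,cv2.RETR_EXTERNAL,cv2.CHAIN_APPROX_NONE)[0],key=len)
        y=circ(plane(c,q[:,0],zt))
        print(" box",s[j,:4],"top",zt.round(4),"rim",x[:2].round(4),(2*x[2]).round(4),"contour",y[:2].round(4),(2*y[2]).round(4))
E
python3 m.py
```

```text
top lids
 px [231. 232.] ctr [0.4019 0.318 ] dia 0.0786 z 0.0219 knob [0.4021 0.317  0.0511] 36
 px [424. 231.] ctr [ 0.3989 -0.3257] dia 0.112 z 0.0211 knob [ 0.4011 -0.3241  0.0508] 37
 px [300. 219.] ctr [0.4458 0.0879] dia 0.0955 z 0.0213 knob [0.4428 0.0865 0.0497] 33
 px [359. 211.] ctr [ 0.4678 -0.1103] dia 0.0631 z 0.0214 knob [ 0.4664 -0.1108  0.0496] 35
top cans
 box [342 132  31  32] top 0.1006 rim [ 0.6709 -0.1028] 0.095 contour [ 0.6706 -0.1024] 0.0966
 box [279 135  26  26] top 0.0918 rim [0.6747 0.1107] 0.0786 contour [0.6739 0.1106] 0.0802
 box [215 155  38  38] top 0.1107 rim [0.5896 0.2972] 0.1098 contour [0.589  0.2968] 0.1117
 box [407 155  20  22] top 0.0813 rim [ 0.6122 -0.2973] 0.0625 contour [ 0.6111 -0.2966] 0.064
 box [458 175  26  30] top 0.079 rim [ 0.5381 -0.4753] 0.0779 contour [ 0.5376 -0.4737] 0.08
 box [174 181  25  29] top 0.0795 rim [0.528  0.4595] 0.0771 contour [0.5273 0.4577] 0.0794
side lids
 px [306. 310.] ctr [ 0.3998 -0.3296] dia 0.1114 z 0.0211 knob [ 0.399  -0.33    0.0498] 72
 px [311. 240.] ctr [ 0.4683 -0.1144] dia 0.0636 z 0.0206 knob [ 0.4676 -0.1168  0.0483] 48
 px [289. 194.] ctr [0.4464 0.0843] dia 0.0951 z 0.0206 knob [0.4464 0.0824 0.0481] 45
 px [264. 151.] ctr [0.403 0.313] dia 0.0785 z 0.0211 knob [0.403  0.3133 0.0465] 32
side cans
 box [279 104  22  17] top 0.0772 rim [0.5313 0.4583] 0.0765 contour [0.5293 0.4495] 0.0833
 box [300 116  34  31] top 0.1069 rim [0.5926 0.2967] 0.1112 contour [0.5913 0.2917] 0.1213
 box [344 152  26  24] top 0.0877 rim [0.6782 0.1092] 0.0786 contour [0.6763 0.1044] 0.0872
 box [362 194  34  34] top 0.0974 rim [ 0.6743 -0.1039] 0.0944 contour [ 0.6728 -0.1071] 0.1023
 box [370 260  25  25] top 0.0789 rim [ 0.6138 -0.3009] 0.0618 contour [ 0.6124 -0.3035] 0.0666
 box [358 323  38  36] top 0.0776 rim [ 0.5398 -0.4788] 0.0773 contour [ 0.5383 -0.4805] 0.0814
```

Lids by measured diameter are 112 mm = large (424,231), 95 = medium (300,219), 79 = small (231,232) and 63 = tiny (359,211). The turquoise and green ones are excluded by colour. Canisters by height and diameter are 110 = large (233,173), 100 = medium (357,147), 90 = small (292,147) and 80 = tiny (416,165). I'll confirm these in one crop.

```bash
python3 - <<'E'
import cv2
a=cv2.imread("pics/top0.png")[120:270,160:500]; cv2.imwrite("pics/c1.png",cv2.resize(a,None,fx=2.35,fy=2.35,interpolation=cv2.INTER_CUBIC))
from plant import bot
from scipy.spatial.transform import Rotation as R
o=bot.get_obs();print(R.from_rotvec(o["eef_rot"]).as_matrix().round(3),bot.pinch_z)
E
```

```text
[[ 0.401  0.916 -0.001]
 [ 0.916 -0.401 -0.002]
 [-0.002 -0.    -1.   ]] 0.0187
```

View pics/c1.png

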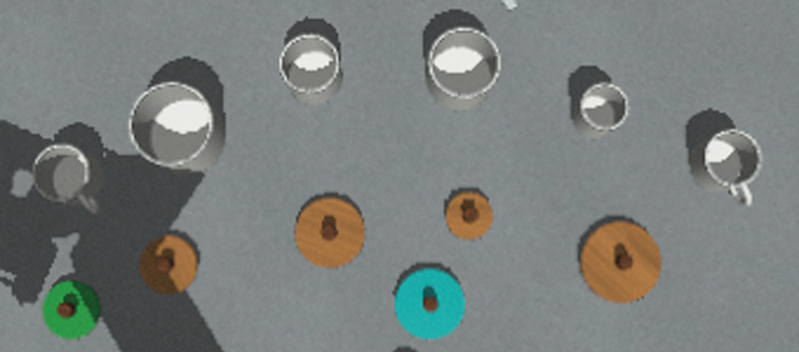

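Crop confirms: four orange lids with four sizes, turquoise at crop (430,303) and green at (70,308) to be left. I'll align the tool with the world axes first.

Request:
send_rows(
  rows=[
    [0,0,0.9,0,0,0,0.6],
    [0,0,0.9,0,0,0,0.6],
    [0,0,0.9,0,0,0,0.6],
    [0,0,0.9,0,0,0,0.6],
    [0,0,0.9,0,0,0,0.6],
    [0,0,0.9,0,0,0,0.6],
    [0,0,0.9,0,0,0,0.6],
    [0,0,0.9,0,0,0,0.6],
    [0,0,0.9,0,0,0,0.6],
  ],
  grip_force=20,
)

```text
time_s: 1.0
ee_pos: [0.248, 0.5685, 0.2161]
eef_rot: [3.13, -0.03, -0.012]
force: [0.3, 0.9, -0.2]
width: 0.602
```

```bash
cat > go.py <<'E'
import sys
from plant import bot
import numpy as np
from scipy.spatial.transform import Rotation as R
def show(*t):
    o=bot.get_obs(); M=R.from_rotvec(o["eef_rot"]); p=np.array(o["ee_pos"])
    D=R.from_matrix(np.diag([1.,-1,-1]))
    print("t",o["time_s"],"p",p.round(4),"w",round(o["width"],3),"F",np.round(o["force"],1),"turn units",((M.inv()*D).as_rotvec()/np.radians(8)).round(2))
    if t: print("shift units",(M.inv().apply(np.array(t)-p)/.04).round(2))
if __name__=="__main__": show(*map(float,sys.argv[1:]))
E
python3 go.py .4025 .3155 .15
```

```text
t 1.0 p [0.248  0.5685 0.2161] w 0.602 F [ 0.3  0.9 -0.2] turn units [ 0.09  0.06 -0.14]
shift units [3.99 6.23 1.7 ]
```

Request:
send_rows(
  rows=[
    [0.01,0.01,-0.02,0.5,0.78,0.1,0.6],
    [0.01,0.01,-0.02,0.5,0.78,0.1,0.6],
    [0.01,0.01,-0.02,0.5,0.78,0.1,0.6],
    [0.01,0.01,-0.02,0.5,0.78,0.1,0.6],
    [0.01,0.01,-0.02,0.5,0.78,0.1,0.6],
    [0.01,0.01,-0.02,0.5,0.78,0.1,0.6],
    [0.01,0.01,-0.02,0.5,0.78,0.1,0.6],
    [0.01,0.01,0,0.5,0.78,0.1,0.6],
    [0,0,0,0,0,0,0.6],
  ],
)

```text
time_s: 1.9
ee_pos: [0.4089, 0.3091, 0.1807]
eef_rot: [3.14, 0.006, 0.001]
force: [0.2, 1.1, 0.4]
width: 0.595
```

```bash
python3 go.py .4025 .3155 .075
```

```text
t 1.9 p [0.4089 0.3091 0.1807] w 0.595 F [0.2 1.1 0.4] turn units [ 0.01 -0.01  0.03]
shift units [-0.16 -0.17  2.64]
```

Request:
send_rows(
  rows=[
    [0,0,0,-0.08,-0.08,0.65,0.6],
    [0,0,0,-0.08,-0.08,0.65,0.6],
    [0,0,0,0,0,0.65,0.6],
    [0,0,0,0,0,0.65,0.6],
    [0,0,0,0,0,0,0.6],
  ],
)

```text
time_s: 2.4
ee_pos: [0.4034, 0.3166, 0.0743]
eef_rot: [-3.141, 0.0, -0.004]
force: [-0.2, 0.4, -0.8]
width: 0.599
```

```bash
python3 go.py .4025 .3155 .028; python3 - <<'E'
from plant import bot
import cv2
c=bot.read_camera("side");d=bot.read_camera("top")
f=lambda c,u,v,w=80:cv2.resize(c["img"][v-w//2:v+w//2,u-w//2:u+w//2,::-1],(390,390),interpolation=cv2.INTER_CUBIC)
cv2.imwrite("pics/g1.png",cv2.hconcat([f(d,232,232),f(c,264,145)]))
E
```

```text
t 2.4 p [0.4034 0.3166 0.0743] w 0.599 F [-0.2  0.4 -0.8] turn units [-0.01 -0.02 -0.  ]
shift units [-0.03  0.03  1.16]
```

View pics/g1.png

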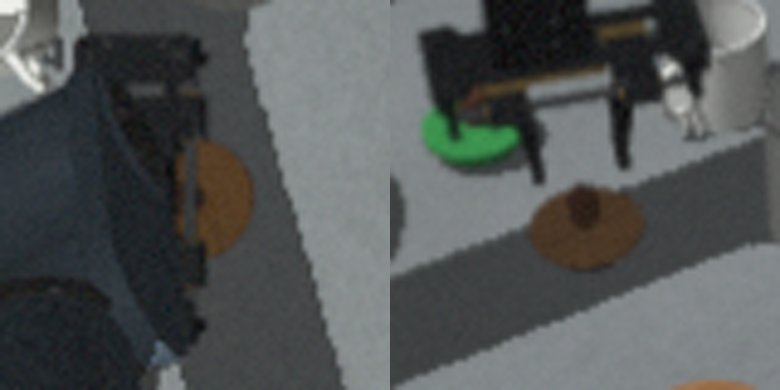

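The open fingers straddle the small lid's knob (right crop about (583,205)) along x, clear of the green lid and the mug. Descending and gripping.

Request:
send_rows(
  rows=[
    [0,0,0,0,0,0.4,0.6],
    [0,0,0,0,0,0.4,0.6],
    [0,0,0,0,0,0.33,0.6],
    [0,0,0,0,0,0,0.1],
    [0,0,0,0,0,0,0.1],
    [0,0,0,0,0,0,0.1],
    [0,0,0,0,0,0,0.1],
  ],
)

```text
time_s: 3.2
ee_pos: [0.411, 0.3221, 0.0385]
eef_rot: [-3.131, -0.003, -0.035]
force: [-0.4, -0.4, 0.0]
width: 0.321
```

```bash
python3 go.py .4025 .3155 .2
```

```text
t 3.2 p [0.411  0.3221 0.0385] w 0.321 F [-0.4 -0.4  0. ] turn units [-0.08 -0.16  0.01]
shift units [-0.12  0.12 -4.04]
```

Request:
send_rows(
  rows=[
    [0,0,0,0,0,0,0.1],
  ],
)

```text
time_s: 3.3
ee_pos: [0.4111, 0.3222, 0.039]
eef_rot: [-3.13, -0.003, -0.036]
force: [-0.5, -0.4, -1.0]
width: 0.242
```

```bash
python3 go.py .4025 .3155 .03
```

```text
t 3.3 p [0.4111 0.3222 0.039 ] w 0.242 F [-0.5 -0.4 -1. ] turn units [-0.08 -0.16  0.01]
shift units [-0.22  0.17  0.22]
```

Request:
send_rows(
  rows=[
    [0,0,0,0,0,0,0.1],
    [0,0,0,0,0,0,0.1],
  ],
)

```text
time_s: 3.5
ee_pos: [0.4115, 0.3223, 0.0394]
eef_rot: [-3.13, -0.003, -0.037]
force: [-0.3, 0.1, 0.3]
width: 0.242
```

```bash
python3 go.py .4025 .3155 .03;  python3 - <<'E'
from plant import bot
import cv2
c=bot.read_camera("side");d=bot.read_camera("top")
f=lambda c,u,v,w=80:cv2.resize(c["img"][v-w//2:v+w//2,u-w//2:u+w//2,::-1],(390,390),interpolation=cv2.INTER_CUBIC)
cv2.imwrite("pics/g2.png",cv2.hconcat([f(d,232,232),f(c,264,145)]))
E
```

```text
t 3.5 p [0.4115 0.3223 0.0394] w 0.242 F [-0.3  0.1  0.3] turn units [-0.08 -0.17  0.01]
shift units [-0.23  0.17  0.23]
```

View pics/g2.png

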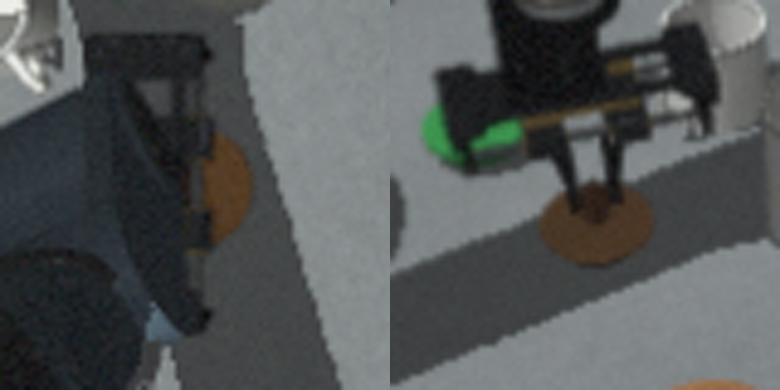

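The lid has followed the fingers by a few mm and the grip is high (TCP 39 mm). I'll reopen, straighten and go lower more gently.

Request:
send_rows(
  rows=[
    [0,0,0,0,0,0,0.5],
    [0,0,0,0,0,0,0.5],
    [0,0,0,0,0,0,0.5],
    [0,-0.1,0,0,0,0,0.5],
    [0,0,0,0,0,0,0.5],
  ],
)

```text
time_s: 4.1
ee_pos: [0.4117, 0.3224, 0.0394]
eef_rot: [-3.13, -0.003, -0.014]
force: [-0.4, -0.1, -1.1]
width: 0.491
```

```bash
python3 go.py .411 .322 .03
```

```text
t 4.1 p [0.4117 0.3224 0.0394] w 0.491 F [-0.4 -0.1 -1.1] turn units [-0.08 -0.07  0.01]
shift units [-0.02  0.01  0.24]
```

Request:
send_rows(
  rows=[
    [-0.04,-0.05,0,0,0,0.08,0.5],
    [-0.04,0,0,0,0,0.08,0.5],
    [0,0,0,0,0,0.06,0.5],
    [0,0,0,0,0,0,0.5],
  ],
)

```text
time_s: 4.5
ee_pos: [0.4121, 0.3225, 0.0298]
eef_rot: [3.141, 0.002, 0.002]
force: [-0.1, 0.4, -0.7]
width: 0.503
```

```bash
python3 go.py .411 .322 .03
```

```text
t 4.5 p [0.4121 0.3225 0.0298] w 0.503 F [-0.1  0.4 -0.7] turn units [ 0.   -0.01  0.01]
shift units [-0.03  0.01 -0.01]
```

Request:
send_rows(
  rows=[
    [0,0,0,0,0,0,0.1],
    [0,0,0,0,0,0,0.1],
    [0,0,0,0,0,0,0.1],
    [0,0,0,0,0,0,0.1],
  ],
)

```text
time_s: 4.9
ee_pos: [0.4115, 0.3224, 0.0295]
eef_rot: [3.141, 0.003, 0.001]
force: [-0.9, -0.4, -0.7]
width: 0.242
```

```bash
python3 go.py .411 .322 .2
```

```text
t 4.9 p [0.4115 0.3224 0.0295] w 0.242 F [-0.9 -0.4 -0.7] turn units [ 0.01 -0.    0.01]
shift units [-0.01  0.01 -4.26]
```

Request:
send_rows(
  rows=[
    [0,0,0,0,0,-0.3,0.1],
    [0,0,0,0,0,-0.6,0.1],
    [0,0,0,0,0,-0.8,0.1],
    [0,0,0,0,0,-0.8,0.1],
    [0,0,0,0,0,-0.8,0.1],
    [0,0,0,0,0,-0.6,0.1],
    [0,0,0,0,0,-0.3,0.1],
    [0,0,0,0,0,0,0.1],
  ],
)

```text
time_s: 5.7
ee_pos: [0.4105, 0.322, 0.2089]
eef_rot: [3.141, 0.003, 0.003]
force: [0.4, -0.3, -1.3]
width: 0.242
```

```bash
python3 go.py .676 .1095 .2
```

```text
t 5.7 p [0.4105 0.322  0.2089] w 0.242 F [ 0.4 -0.3 -1.3] turn units [ 0.   -0.01  0.01]
shift units [6.63 5.32 0.24]
```

Request:
send_rows(
  rows=[
    [0,0,0,0.4,0.3,0,0.1],
    [0,0,0,0.75,0.6,0,0.1],
    [0,0,0,0.8,0.65,0,0.1],
    [0,0,0,0.8,0.65,0,0.1],
    [0,0,0,0.8,0.65,0,0.1],
    [0,0,0,0.8,0.65,0,0.1],
    [0,0,0,0.8,0.65,0,0.1],
    [0,0,0,0.7,0.55,0,0.1],
    [0,0,0,0.5,0.4,0,0.1],
    [0,0,0,0.2,0.2,0,0.1],
    [0,0,0,0,0,0,0.1],
  ],
)

```text
time_s: 6.8
ee_pos: [0.6738, 0.1013, 0.2006]
eef_rot: [3.14, 0.007, -0.023]
force: [-0.0, -0.1, -0.8]
width: 0.239
```

```bash
python3 go.py .676 .1095 .16
```

```text
t 6.8 p [0.6738 0.1013 0.2006] w 0.239 F [-0.  -0.1 -0.8] turn units [0.01 0.1  0.03]
shift units [ 0.07 -0.2   1.01]
```

Request:
send_rows(
  rows=[
    [0,0.1,0,0.05,-0.1,0.5,0.1],
    [0,0,0,0.02,-0.1,0.5,0.1],
    [0,0,0,0,0,0.4,0.1],
    [0,0,0,0,0,0,0.1],
  ],
)

```text
time_s: 7.2
ee_pos: [0.67, 0.1137, 0.1421]
eef_rot: [-3.141, -0.011, 0.012]
force: [0.4, 0.0, -1.4]
width: 0.246
```

```bash
cat > lidpos.py <<'E'
# measure held lid's disc (orange) near expected TCP position, both cameras; args: expected lid diameter
from plant import bot
from h import *
from go import show
import sys
show(*[float(a) for a in sys.argv[2:5]])
o=bot.get_obs(); p=o["ee_pos"]; dia=float(sys.argv[1]); zt=p[2]-.0295+.022
vis=[]
for n in("top","side"):
    c=bot.read_camera(n); W=cloud(c); hsv=cv2.cvtColor(c["img"],cv2.COLOR_RGB2HSV)
    near=(np.hypot(W[...,0]-p[0],W[...,1]-p[1])<dia/2+.02)&(abs(W[...,2]-zt+.004)<.015)
    m=((hsv[...,0]<20)&(hsv[...,1]>100)&(hsv[...,2]>40)&near).astype(np.uint8)
    k=cv2.findContours(m,cv2.RETR_EXTERNAL,cv2.CHAIN_APPROX_NONE)[0]
    uv=cv2.projectPoints(np.array([p]),cv2.Rodrigues(c["R"])[0],c["t"],c["intrinsics"],c["D"])[0].ravel().astype(int)
    vis.append(cv2.resize(c["img"][max(uv[1]-40,0):uv[1]+60,max(uv[0]-50,0):uv[0]+50,::-1],(390,390),interpolation=cv2.INTER_CUBIC))
    if not k or m.sum()<60: print(n,"no lid",m.sum()); continue
    P=np.concatenate(k)[:,0]; T=W[m>0]; T=T[abs(T[:,2]-np.median(T[:,2]))<.006]
    A=np.c_[T[:,:2]-T[:,:2].mean(0),np.ones(len(T))]; s=np.linalg.lstsq(A,T[:,2],rcond=None)[0]
    x=circ(plane(c,cv2.convexHull(P)[:,0],zt))
    print(n,"lid ctr",x[:2].round(4),"dia",(2*x[2]).round(4),"n",m.sum(),"z",np.median(T[:,2]).round(4),"exp",zt.round(4),"slope",s[:2].round(3))
cv2.imwrite("pics/l_%d.png"%round(o["time_s"]*10),cv2.hconcat(vis)); print("l_%d"%round(o["time_s"]*10))
E
python3 lidpos.py .084 .676 .1095 .1055
```

```text
t 7.2 p [0.67   0.1137 0.1421] w 0.246 F [ 0.4  0.  -1.4] turn units [-0.01  0.05  0.05]
shift units [0.16 0.11 0.91]
top no lid 26
side lid ctr [0.6686 0.1058] dia 0.0805 n 265 z 0.1341 exp 0.1346 slope [-0.01   0.005]
l_72
```

View pics/l_72.png

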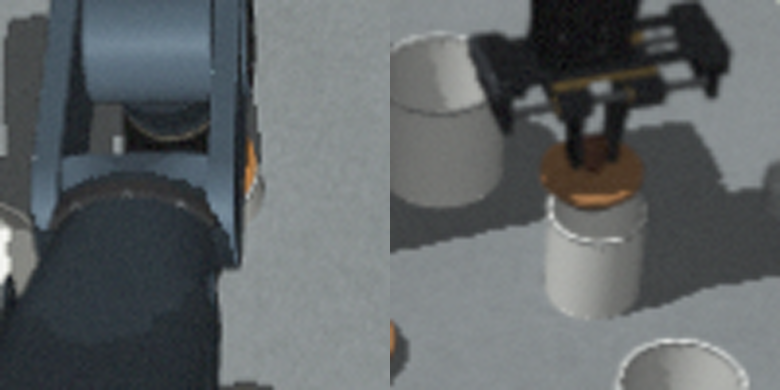

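Side crop: small lid hangs level just above can_small, slightly toward the robot. Correcting about +7 mm in x and lowering gently.

Request:
send_rows(
  rows=[
    [0,0.03,0.03,0.1,-0.02,0.1,0.1],
    [0,0,0,0.09,-0.01,0.2,0.1],
    [0,0,0,0,0,0.2,0.1],
    [0,0,0,0,0,0.2,0.1],
    [0,0,0,0,0,0,0.1],
  ],
)

```text
time_s: 7.8
ee_pos: [0.6822, 0.1161, 0.1184]
eef_rot: [-3.14, -0.005, -0.014]
force: [-0.3, -0.2, -0.7]
width: 0.243
```

```bash
python3 lidpos.py .084 .6775 .1147 .1055
```

```text
t 7.8 p [0.6822 0.1161 0.1184] w 0.243 F [-0.3 -0.2 -0.7] turn units [-0.01 -0.06  0.03]
shift units [-0.12  0.04  0.32]
top no lid 22
side lid ctr [0.6805 0.1073] dia 0.0813 n 261 z 0.1096 exp 0.1109 slope [0.008 0.01 ]
l_78
```

Request:
send_rows(
  rows=[
    [0,-0.03,0,-0.05,0,0.05,0.1],
    [0,0,0,-0.04,0,0.1,0.1],
    [0,0,0,0,0,0.08,0.1],
    [0,0,0,0,0,0,0.1],
  ],
)

```text
time_s: 8.3
ee_pos: [0.6796, 0.1158, 0.1104]
eef_rot: [-3.141, -0.005, -0.012]
force: [-0.4, 0.4, -0.3]
width: 0.244
```

```bash
python3 go.py .678 .1152 .1055
```

```text
t 8.3 p [0.6796 0.1158 0.1104] w 0.244 F [-0.4  0.4 -0.3] turn units [-0.01 -0.05  0.02]
shift units [-0.04  0.01  0.12]
```

Request:
send_rows(
  rows=[
    [0,-0.03,0,-0.03,0,0.05,0.1],
    [0,0,0,0,0,0.05,0.1],
    [0,0,0,0,0,0.04,0.1],
    [0,0,0,0,0,0,0.1],
  ],
)

```text
time_s: 8.7
ee_pos: [0.6788, 0.1154, 0.1056]
eef_rot: [-3.141, -0.005, -0.007]
force: [-0.2, -1.0, -1.4]
width: 0.242
```

```bash
python3 lidpos.py .084 .678 .1152 .1055
```

```text
t 8.7 p [0.6788 0.1154 0.1056] w 0.242 F [-0.2 -1.  -1.4] turn units [-0.   -0.03  0.02]
shift units [-0.02  0.    0.  ]
top no lid 30
side lid ctr [0.6768 0.1065] dia 0.0788 n 240 z 0.0961 exp 0.0981 slope [ 0.    -0.006]
l_87
```

Request:
send_rows(
  rows=[
    [0,0,0,0,0,0.01,0.25],
    [0,0,0,0,0,0,0.35],
    [0,0,0,0,0,0,0.5],
    [0,0,0,0,0,0,0.5],
    [0,0,0,0,0,0,0.5],
    [0,0,0,0,0,-0.4,0.5],
    [0,0,0,0,0,-0.7,0.6],
    [0,0,0,0,0,-0.8,0.6],
    [0,0,0,0,0,-0.5,0.6],
    [0,0,0,0,0,0,0.6],
  ],
)

```text
time_s: 9.8
ee_pos: [0.6791, 0.1158, 0.2075]
eef_rot: [-3.14, -0.005, -0.01]
force: [0.4, -0.6, 0.1]
width: 0.598
```

```bash
cat > st.py <<'E'
# check lid on can: args lid dia, rest z of lid origin, can x y
from plant import bot
from h import *
import sys
dia,z0,x,y=map(float,sys.argv[1:5])
for n in("top","side"):
    c=bot.read_camera(n); W=cloud(c); hsv=cv2.cvtColor(c["img"],cv2.COLOR_RGB2HSV)
    m=(hsv[...,0]<20)&(hsv[...,1]>100)&(hsv[...,2]>40)&(np.hypot(W[...,0]-x,W[...,1]-y)<dia/2+.02)&(W[...,2]>.06)
    if m.sum()<60: print(n,"hidden",m.sum()); continue
    T=W[m]; T=T[abs(T[:,2]-z0-.020)<.01]; A=np.c_[T[:,:2]-T[:,:2].mean(0),np.ones(len(T))]; s=np.linalg.lstsq(A,T[:,2],rcond=None)[0]
    v,u=np.where(m); e=circ(plane(c,cv2.convexHull(np.c_[u,v].astype(np.int32))[:,0],z0+.022))
    print(n,"ctr",e[:2].round(4),"dia",(2*e[2]).round(4),"disc top z",np.median(T[:,2]).round(4),"expect",round(z0+.022,4),"slope",s[:2].round(3),len(T))
E
python3 st.py .084 .076 .676 .109; python3 go.py .446 .086 .2
```

```text
top ctr [0.6769 0.1108] dia 0.0774 disc top z 0.0965 expect 0.098 slope [-0.033  0.054] 74
side ctr [0.7775 0.2382] dia 0.3865 disc top z 0.0962 expect 0.098 slope [-0.005  0.009] 297
t 9.9 p [0.6773 0.1158 0.2041] w 0.598 F [-0.9  0.1 -1.1] turn units [-0.01 -0.    0.02]
shift units [-5.78  0.73  0.1 ]
```

Request:
send_rows(
  rows=[
    [0,0,0,-0.5,0.05,0,0.5],
    [0,0,0,-0.8,0.1,0,0.5],
    [0,0,0,-0.9,0.1,0,0.5],
    [0,0,0,-0.9,0.1,0,0.5],
    [0,0,0,-0.9,0.1,0.1,0.5],
    [0,0,0,-0.8,0.1,0.3,0.5],
    [0,0,0,-0.5,0.1,0.6,0.5],
    [0,0,0,-0.2,0,0.8,0.5],
    [0,0,0,0,0,0.6,0.5],
    [0,0,0,0,0,0.3,0.5],
    [0,0,0,0,0,0,0.5],
  ],
)

```text
time_s: 11.0
ee_pos: [0.4336, 0.0887, 0.081]
eef_rot: [-3.139, -0.004, 0.045]
force: [0.6, -0.4, 0.4]
width: 0.503
```

```bash
python3 go.py .446 .086 .07
```

```text
t 11.0 p [0.4336 0.0887 0.081 ] w 0.503 F [ 0.6 -0.4  0.4] turn units [-0.02  0.2   0.02]
shift units [0.32 0.07 0.27]
```

Request:
send_rows(
  rows=[
    [0,0.1,0,0.2,0.04,0.1,0.5],
    [0,0.07,0,0.1,0.02,0.1,0.5],
    [0,0,0,0,0,0.1,0.5],
    [0,0,0,0,0,0,0.5],
  ],
)

```text
time_s: 11.4
ee_pos: [0.4471, 0.0861, 0.0679]
eef_rot: [-3.139, -0.004, 0.003]
force: [0.7, 0.2, 0.2]
width: 0.502
```

```bash
cat > al.py <<'E'
# fingertips vs knob in the side depth (front faces): args lid x y zknob-lo
from plant import bot
from h import *
from go import show
import sys
x,y=map(float,sys.argv[1:3]); show(x,y,.030)
p=bot.get_obs()["ee_pos"]; c=bot.read_camera("side"); W=cloud(c); hsv=cv2.cvtColor(c["img"],cv2.COLOR_RGB2HSV)
near=(abs(W[...,1]-y)<.03)&(c["z_map"]>0)
f=near&(abs(W[...,0]-p[0])<.055)&(W[...,2]>p[2])&(W[...,2]<p[2]+.02)&(hsv[...,2]<90)
k=near&(np.hypot(W[...,0]-x,W[...,1]-y)<.02)&(W[...,2]>.028)&(W[...,2]<.046)
F=W[f];K=W[k]
L=F[F[:,0]<p[0]];R_=F[F[:,0]>p[0]]
for n,A in(("L",L),("R",R_),("knob",K)):
    if len(A): print(n,len(A),"x",np.percentile(A[:,0],[5,50,95]).round(4),"y",np.percentile(A[:,1],[10,50,90]).round(4),"zmin",A[:,2].min().round(4))
E
python3 al.py .446 .086
```

```text
t 11.4 p [0.4471 0.0861 0.0679] w 0.502 F [0.7 0.2 0.2] turn units [-0.02  0.01  0.02]
shift units [-0.03  0.    0.95]
L 16 x [0.4177 0.4212 0.4253] y [0.0746 0.0761 0.0822] zmin 0.0694
R 18 x [0.4692 0.4724 0.4757] y [0.0743 0.0779 0.0915] zmin 0.0686
knob 23 x [0.4374 0.4449 0.4558] y [0.0767 0.08   0.0863] zmin 0.0297
```

Request:
send_rows(
  rows=[
    [0,0,0,0,-0.03,0.25,0.5],
    [0,0,0,0,0,0.25,0.5],
    [0,0,0,0,0,0.2,0.5],
    [0,0,0,0,0,0.12,0.5],
    [0,0,0,0,0,0.05,0.5],
    [0,0,0,0,0,0,0.5],
  ],
)

```text
time_s: 12.05
ee_pos: [0.4476, 0.0876, 0.0306]
eef_rot: [-3.139, -0.005, 0.001]
force: [0.4, 0.5, 0.9]
width: 0.502
```

```bash
python3 go.py .446 .0875 .03
```

```text
t 12.05 p [0.4476 0.0876 0.0306] w 0.502 F [0.4 0.5 0.9] turn units [-0.02  0.    0.02]
shift units [-0.04  0.    0.01]
```

Good; close and lift.

Request:
send_rows(
  rows=[
    [0,0,0,0,0,0,0.1],
    [0,0,0,0,0,0,0.1],
    [0,0,0,0,0,0,0.1],
    [0,0,0,0,0,0,0.1],
    [0,0,0,0,0,-0.3,0.1],
    [0,0,0,0,0,-0.6,0.1],
    [0,0,0,0,0,-0.8,0.1],
    [0,0,0,0,0,-0.8,0.1],
    [0,0,0,0,0,-0.8,0.1],
    [0,0,0,0,0,-0.6,0.1],
    [0,0,0,0,0,-0.3,0.1],
    [0,0,0,0,0,0,0.1],
  ],
)

```text
time_s: 13.25
ee_pos: [0.4461, 0.0872, 0.2052]
eef_rot: [-3.139, -0.004, 0.004]
force: [0.7, -0.7, -0.7]
width: 0.241
```

```bash
python3 go.py .672 -.1035 .2
```

```text
t 13.25 p [0.4461 0.0872 0.2052] w 0.241 F [ 0.7 -0.7 -0.7] turn units [-0.02  0.02  0.02]
shift units [5.63 4.78 0.1 ]
```

Request:
send_rows(
  rows=[
    [0,0,0,0.3,0.3,0,0.1],
    [0,0,0,0.6,0.5,0,0.1],
    [0,0,0,0.75,0.6,0,0.1],
    [0,0,0,0.75,0.65,0,0.1],
    [0,0,0,0.75,0.65,0,0.1],
    [0,0,0,0.75,0.65,0,0.1],
    [0,0,0,0.7,0.6,0,0.1],
    [0,0,0,0.6,0.45,0.1,0.1],
    [0,0,0,0.3,0.2,0.3,0.1],
    [0,0,0,0.1,0.1,0.4,0.1],
    [0,0,0,0,0,0.2,0.1],
    [0,0,0,0,0,0,0.1],
  ],
)

```text
time_s: 14.45
ee_pos: [0.674, -0.1177, 0.1389]
eef_rot: [-3.136, -0.001, 0.043]
force: [-0.4, 0.9, -1.4]
width: 0.24
```

```bash
python3 lidpos.py .100 .674 -.1035 .1165
```

```text
t 14.45 p [ 0.674  -0.1177  0.1389] w 0.24 F [-0.4  0.9 -1.4] turn units [-0.04  0.19  0.  ]
shift units [ 0.01 -0.35  0.56]
top no lid 0
side lid ctr [ 0.6708 -0.1224] dia 0.0969 n 527 z 0.1287 exp 0.1314 slope [-0.025  0.001]
l_144
```

Request:
send_rows(
  rows=[
    [0,0.1,0,0.03,-0.15,0,0.1],
    [0,0.09,0,0.02,-0.15,0,0.1],
    [0,0,0,0,-0.1,0,0.1],
    [0,0,0,0,0,0,0.1],
  ],
)

```text
time_s: 14.95
ee_pos: [0.6767, -0.0977, 0.1442]
eef_rot: [-3.137, -0.006, -0.012]
force: [-0.4, 0.1, -0.6]
width: 0.245
```

```bash
python3 lidpos.py .100 .6765 -.1013 .1165
```

```text
t 14.95 p [ 0.6767 -0.0977  0.1442] w 0.245 F [-0.4  0.1 -0.6] turn units [-0.03 -0.05  0.03]
shift units [-0.01  0.09  0.69]
top no lid 9
side lid ctr [ 0.674  -0.1049] dia 0.0965 n 520 z 0.1336 exp 0.1367 slope [0.005 0.006]
l_150
```

Request:
send_rows(
  rows=[
    [0,-0.03,0,0,0.02,0.1,0.1],
    [0,0,0,0,0.02,0.15,0.1],
    [0,0,0,0,0,0.15,0.1],
    [0,0,0,0,0,0.1,0.1],
    [0,0,0,0,0,0.05,0.1],
    [0,0,0,0,0,0,0.1],
  ],
)

```text
time_s: 15.65
ee_pos: [0.6763, -0.1015, 0.1202]
eef_rot: [-3.139, -0.005, -0.002]
force: [-1.7, -0.4, -0.3]
width: 0.24
```

```bash
python3 lidpos.py .100 .6765 -.099 .1165
```

```text
t 15.65 p [ 0.6763 -0.1015  0.1202] w 0.24 F [-1.7 -0.4 -0.3] turn units [-0.02 -0.01  0.02]
shift units [ 0.   -0.06  0.09]
top no lid 2
side lid ctr [ 0.6732 -0.1081] dia 0.095 n 500 z 0.1095 exp 0.1127 slope [-0.003 -0.007]
l_156
```

Request:
send_rows(
  rows=[
    [0,0,0,0,-0.03,0.04,0.1],
    [0,0,0,0,0,0.04,0.1],
    [0,0,0,0,0,0.03,0.1],
    [0,0,0,0,0,0,0.1],
  ],
)

```text
time_s: 16.15
ee_pos: [0.6756, -0.1009, 0.1172]
eef_rot: [-3.14, -0.005, 0.0]
force: [-0.9, -0.9, -1.7]
width: 0.245
```

```bash
python3 lidpos.py .100 .6765 -.100 .1165
```

```text
t 16.15 p [ 0.6756 -0.1009  0.1172] w 0.245 F [-0.9 -0.9 -1.7] turn units [-0.01  0.    0.02]
shift units [ 0.02 -0.02  0.02]
top no lid 1
side lid ctr [ 0.6733 -0.1064] dia 0.0953 n 488 z 0.1064 exp 0.1097 slope [-0.012 -0.008]
l_162
```

Request:
send_rows(
  rows=[
    [0,0,0,0,0,0.03,0.1],
    [0,0,0,0,0,0.01,0.25],
    [0,0,0,0,0,0,0.35],
    [0,0,0,0,0,0,0.5],
    [0,0,0,0,0,0,0.5],
    [0,0,0,0,0,0,0.5],
    [0,0,0,0,0,-0.4,0.5],
    [0,0,0,0,0,-0.7,0.5],
    [0,0,0,0,0,-0.8,0.5],
    [0,0,0,0,0,-0.4,0.5],
    [0,0,0,0,0,0,0.5],
  ],
)

```text
time_s: 17.35
ee_pos: [0.6792, -0.1003, 0.2153]
eef_rot: [-3.14, -0.005, -0.015]
force: [-0.3, 0.3, 0.1]
width: 0.504
```

```bash
sed -i 's/v,u=np.where(m)/v,u=np.where(m\&(abs(W[...,2]-z0-.02)<.01))/' st.py; python3 st.py .1 .086 .672 -.1035; python3 go.py .468 -.1125 .07
```

```text
top hidden 0
side ctr [ 0.6738 -0.1043] dia 0.0967 disc top z 0.1064 expect 0.108 slope [ 0.003 -0.003] 600
t 17.45 p [ 0.6778 -0.0999  0.2126] w 0.499 F [-0.3  0.2  0. ] turn units [-0.02 -0.04  0.02]
shift units [-5.26  0.31  3.54]
```

Request:
send_rows(
  rows=[
    [0,0,0,-0.5,0,0,0.5],
    [0,0,0,-0.8,0.05,0,0.5],
    [0,0,0,-0.9,0.05,0,0.5],
    [0,0,0,-0.9,0.05,0.1,0.5],
    [0,0,0,-0.8,0.05,0.3,0.5],
    [0,0,0,-0.7,0.05,0.6,0.5],
    [0,0,0,-0.4,0.05,0.8,0.5],
    [0,0,0,-0.1,0,0.8,0.5],
    [0,0,0,0,0,0.5,0.5],
    [0,0,0,0,0,0.2,0.5],
    [0,0,0,0,0,0,0.5],
  ],
)

```text
time_s: 18.55
ee_pos: [0.4572, -0.1075, 0.066]
eef_rot: [-3.129, -0.005, 0.021]
force: [0.3, 0.3, -0.3]
width: 0.502
```

```bash
python3 al.py .468 -.1125
```

```text
t 18.55 p [ 0.4572 -0.1075  0.066 ] w 0.502 F [ 0.3  0.3 -0.3] turn units [-0.09  0.1   0.02]
shift units [0.28 0.14 0.9 ]
L 16 x [0.4274 0.4309 0.4347] y [-0.119  -0.1166 -0.1082] zmin 0.0676
R 17 x [0.4797 0.4811 0.4861] y [-0.1183 -0.1163 -0.1088] zmin 0.0663
knob 27 x [0.4597 0.4673 0.4766] y [-0.1223 -0.1203 -0.1162] zmin 0.0294
```

Request:
send_rows(
  rows=[
    [-0.05,0.05,0,0.15,0.04,0.05,0.5],
    [-0.04,0.05,0,0.12,0.04,0.05,0.5],
    [0,0,0,0,0,0.05,0.5],
    [0,0,0,0,0,0,0.5],
  ],
)

```text
time_s: 19.0
ee_pos: [0.4726, -0.1121, 0.0626]
eef_rot: [3.136, 0.007, 0.015]
force: [-0.7, 1.0, 0.8]
width: 0.499
```

```bash
python3 go.py .4687 -.1105 .03
```

```text
t 19.0 p [ 0.4726 -0.1121  0.0626] w 0.499 F [-0.7  1.   0.8] turn units [ 0.04 -0.07  0.03]
shift units [-0.1  -0.04  0.81]
```

Request:
send_rows(
  rows=[
    [0.02,-0.03,0,-0.04,-0.02,0.2,0.5],
    [0,0,0,-0.03,0,0.2,0.5],
    [0,0,0,0,0,0.2,0.5],
    [0,0,0,0,0,0.1,0.5],
    [0,0,0,0,0,0.05,0.5],
    [0,0,0,0,0,0,0.5],
  ],
)

```text
time_s: 19.6
ee_pos: [0.4696, -0.1112, 0.03]
eef_rot: [3.14, 0.007, 0.008]
force: [0.8, -0.5, -0.1]
width: 0.501
```

```bash
python3 go.py .4687 -.1105 .03
```

```text
t 19.6 p [ 0.4696 -0.1112  0.03  ] w 0.501 F [ 0.8 -0.5 -0.1] turn units [ 0.01 -0.04  0.03]
shift units [-0.02 -0.02 -0.  ]
```

Request:
send_rows(
  rows=[
    [0,-0.02,0,0,0,0,0.1],
    [0,0,0,0,0,0,0.1],
    [0,0,0,0,0,0,0.1],
    [0,0,0,0,0,0,0.1],
    [0,0,0,0,0,-0.3,0.1],
    [0,0,0,0,0,-0.6,0.1],
    [0,0,0,0,0,-0.8,0.1],
    [0,0,0,0,0,-0.8,0.1],
    [0,0,0,0,0,-0.8,0.1],
    [0,0,0,0,0,-0.6,0.1],
    [0,0,0,0,0,-0.3,0.1],
    [0,0,0,0,0,0,0.1],
  ],
)

```text
time_s: 20.8
ee_pos: [0.4685, -0.1104, 0.2105]
eef_rot: [3.138, 0.007, 0.008]
force: [0.1, -0.1, -0.4]
width: 0.243
```

```bash
python3 go.py .615 -.295 .2
```

```text
t 20.8 p [ 0.4685 -0.1104  0.2105] w 0.243 F [ 0.1 -0.1 -0.4] turn units [ 0.02 -0.04  0.03]
shift units [3.64 4.63 0.3 ]
```

Request:
send_rows(
  rows=[
    [0,0,0,0.3,0.3,0,0.1],
    [0,0,0,0.5,0.6,0,0.1],
    [0,0,0,0.6,0.75,0,0.1],
    [0,0,0,0.6,0.75,0,0.1],
    [0,0,0,0.6,0.75,0,0.1],
    [0,0,0,0.5,0.6,0.1,0.1],
    [0,0,0,0.3,0.4,0.3,0.1],
    [0,0,0,0.15,0.15,0.5,0.1],
    [0,0,0,0,0,0.5,0.1],
    [0,0,0,0,0,0.3,0.1],
    [0,0,0,0,0,0.1,0.1],
    [0,0,0,0,0,0,0.1],
  ],
)

```text
time_s: 22.0
ee_pos: [0.6082, -0.2834, 0.1292]
eef_rot: [-3.136, -0.008, 0.012]
force: [-0.2, 0.3, -0.5]
width: 0.242
```

```bash
python3 lidpos.py .068 .615 -.295 .0965
```

```text
t 22.0 p [ 0.6082 -0.2834  0.1292] w 0.242 F [-0.2  0.3 -0.5] turn units [-0.04  0.06  0.04]
shift units [0.18 0.3  0.81]
top no lid 0
side lid ctr [ 0.606  -0.2873] dia 0.0618 n 242 z 0.1197 exp 0.1217 slope [-0.028  0.009]
l_220
```

Request:
send_rows(
  rows=[
    [0,0.03,0,0.06,0.12,0.05,0.1],
    [0,0.03,0,0.06,0.12,0.05,0.1],
    [0,0,0,0.02,0.06,0,0.1],
    [0,0,0,0,0,0,0.1],
  ],
)

```text
time_s: 22.5
ee_pos: [0.6168, -0.2975, 0.1298]
eef_rot: [3.141, 0.009, 0.013]
force: [0.8, -0.1, 0.3]
width: 0.245
```

```bash
python3 lidpos.py .068 .6156 -.2977 .0965
```

```text
t 22.5 p [ 0.6168 -0.2975  0.1298] w 0.245 F [ 0.8 -0.1  0.3] turn units [ 0.   -0.06  0.04]
shift units [-0.04  0.    0.83]
top no lid 0
side lid ctr [ 0.6145 -0.3011] dia 0.0626 n 252 z 0.1196 exp 0.1223 slope [-0.009 -0.008]
l_225
```

Request:
send_rows(
  rows=[
    [0,-0.03,0,-0.02,0,0.15,0.1],
    [0,0,0,0,0,0.2,0.1],
    [0,0,0,0,0,0.2,0.1],
    [0,0,0,0,0,0.12,0.1],
    [0,0,0,0,0,0.05,0.1],
    [0,0,0,0,0,0,0.1],
  ],
)

```text
time_s: 23.2
ee_pos: [0.6151, -0.2967, 0.0973]
eef_rot: [-3.141, -0.01, -0.003]
force: [-0.4, -0.7, -0.1]
width: 0.243
```

```bash
python3 lidpos.py .068 .6156 -.2977 .0965
```

```text
t 23.2 p [ 0.6151 -0.2967  0.0973] w 0.243 F [-0.4 -0.7 -0.1] turn units [-0.01 -0.01  0.05]
shift units [0.01 0.03 0.02]
top no lid 0
side lid ctr [ 0.6129 -0.301 ] dia 0.0618 n 241 z 0.0875 exp 0.0898 slope [-0.006  0.008]
l_232
```

Request:
send_rows(
  rows=[
    [0,0,0,0,0,0.03,0.1],
    [0,0,0,0,0,0.01,0.25],
    [0,0,0,0,0,0,0.35],
    [0,0,0,0,0,0,0.5],
    [0,0,0,0,0,0,0.5],
    [0,0,0,0,0,0,0.5],
    [0,0,0,0,0,-0.4,0.5],
    [0,0,0,0,0,-0.7,0.5],
    [0,0,0,0,0,-0.8,0.5],
    [0,0,0,0,0,-0.5,0.5],
    [0,0,0,0,0,0,0.5],
  ],
)

```text
time_s: 24.4
ee_pos: [0.6161, -0.2967, 0.2006]
eef_rot: [3.141, 0.01, 0.008]
force: [0.8, -0.1, 0.1]
width: 0.498
```

```bash
python3 st.py .068 .066 .6125 -.299; python3 go.py .3995 -.3265 .07
```

```text
top hidden 0
side ctr [ 0.6129 -0.2995] dia 0.0644 disc top z 0.0861 expect 0.088 slope [-0.012 -0.003] 342
t 24.5 p [ 0.6145 -0.2957  0.1973] w 0.502 F [0.2 0.1 0.2] turn units [-0.02 -0.    0.05]
shift units [-5.38  0.75  3.18]
```

Seated. Now the large lid.

Request:
send_rows(
  rows=[
    [0,0,0,-0.5,0,0,0.5],
    [0,0,0,-0.8,0.1,0,0.5],
    [0,0,0,-0.9,0.1,0,0.5],
    [0,0,0,-0.9,0.15,0,0.5],
    [0,0,0,-0.8,0.15,0.2,0.5],
    [0,0,0,-0.7,0.1,0.6,0.5],
    [0,0,0,-0.4,0.05,0.8,0.5],
    [0,0,0,-0.1,0,0.7,0.5],
    [0,0,0,0,0,0.4,0.5],
    [0,0,0,0,0,0.2,0.5],
    [0,0,0,0,0,0,0.5],
  ],
)

```text
time_s: 25.6
ee_pos: [0.3948, -0.3138, 0.0652]
eef_rot: [-3.119, -0.011, 0.025]
force: [0.0, -0.2, 0.3]
width: 0.498
```

```bash
python3 al.py .3995 -.3275
```

```text
t 25.6 p [ 0.3948 -0.3138  0.0652] w 0.498 F [ 0.  -0.2  0.3] turn units [-0.16  0.12  0.05]
shift units [0.13 0.36 0.87]
L 16 x [0.3655 0.3688 0.3724] y [-0.3249 -0.3235 -0.321 ] zmin 0.0676
R 18 x [0.4168 0.4196 0.4244] y [-0.3263 -0.3247 -0.3146] zmin 0.066
knob 32 x [0.3904 0.3997 0.4089] y [-0.3375 -0.3351 -0.3302] zmin 0.0291
```

Request:
send_rows(
  rows=[
    [-0.07,0.05,0,0.06,0.12,0.05,0.5],
    [-0.06,0.05,0,0.04,0.1,0.05,0.5],
    [0,0,0,0,0.02,0.05,0.5],
    [0,0,0,0,0,0,0.5],
  ],
)

```text
time_s: 26.05
ee_pos: [0.4016, -0.3259, 0.0614]
eef_rot: [3.139, 0.014, 0.005]
force: [0.9, 0.0, -0.6]
width: 0.507
```

```bash
python3 go.py .4003 -.325 .03
```

```text
t 26.05 p [ 0.4016 -0.3259  0.0614] w 0.507 F [ 0.9  0.  -0.6] turn units [ 0.02 -0.02  0.06]
shift units [-0.04 -0.03  0.78]
```

Request:
send_rows(
  rows=[
    [0,-0.02,0.03,-0.03,-0.02,0.2,0.5],
    [0,0,0,0,0,0.2,0.5],
    [0,0,0,0,0,0.2,0.5],
    [0,0,0,0,0,0.1,0.5],
    [0,0,0,0,0,0.04,0.5],
    [0,0,0,0,0,0,0.5],
  ],
)

```text
time_s: 26.65
ee_pos: [0.4005, -0.3251, 0.0292]
eef_rot: [3.139, 0.007, 0.001]
force: [-0.2, 0.4, -0.3]
width: 0.5
```

```bash
python3 go.py .4003 -.325 .03
```

```text
t 26.65 p [ 0.4005 -0.3251  0.0292] w 0.5 F [-0.2  0.4 -0.3] turn units [ 0.02 -0.    0.03]
shift units [-0.01 -0.   -0.02]
```

Request:
send_rows(
  rows=[
    [0,0,0,0,0,-0.01,0.1],
    [0,0,0,0,0,0,0.1],
    [0,0,0,0,0,0,0.1],
    [0,0,0,0,0,0,0.1],
    [0,0,0,0,0,-0.3,0.1],
    [0,0,0,0,0,-0.6,0.1],
    [0,0,0,0,0,-0.8,0.1],
    [0,0,0,0,0,-0.8,0.1],
    [0,0,0,0,0,-0.8,0.1],
    [0,0,0,0,0,-0.7,0.1],
    [0,0,0,0,0,-0.3,0.1],
    [0,0,0,0,0,0,0.1],
  ],
)

```text
time_s: 27.85
ee_pos: [0.3996, -0.3234, 0.2135]
eef_rot: [3.138, 0.007, 0.002]
force: [-0.2, 0.1, -1.3]
width: 0.239
```

```bash
python3 go.py .593 .3 .21
```

```text
t 27.85 p [ 0.3996 -0.3234  0.2135] w 0.239 F [-0.2  0.1 -1.3] turn units [ 0.03 -0.01  0.03]
shift units [  4.9  -15.56   0.04]
```

Request:
send_rows(
  rows=[
    [0,0,0,0.1,-0.3,0,0.1],
    [0,0,0,0.2,-0.6,0,0.1],
    [0,0,0,0.25,-0.8,0,0.1],
    [0,0,0,0.25,-0.8,0,0.1],
    [0,0,0,0.25,-0.8,0,0.1],
    [0,0,0,0.25,-0.8,0,0.1],
    [0,0,0,0.25,-0.8,0,0.1],
    [0,0,0,0.25,-0.8,0,0.1],
    [0,0,0,0.25,-0.8,0,0.1],
    [0,0,0,0.25,-0.7,0,0.1],
    [0,0,0,0.2,-0.5,0,0.1],
    [0,0,0,0.1,-0.2,0,0.1],
  ],
)

```text
time_s: 29.05
ee_pos: [0.4946, 0.0173, 0.2017]
eef_rot: [-3.129, -0.0, 0.039]
force: [0.3, -0.3, -1.0]
width: 0.244
```

```bash
python3 go.py .593 .3 .21
```

```text
t 29.05 p [0.4946 0.0173 0.2017] w 0.244 F [ 0.3 -0.3 -1. ] turn units [-0.09  0.18  0.  ]
shift units [ 2.46 -7.07 -0.18]
```

Request:
send_rows(
  rows=[
    [-0.03,0.06,0,0.1,-0.4,0,0.1],
    [-0.03,0.06,0,0.25,-0.7,0,0.1],
    [0,0.04,0,0.3,-0.8,0,0.1],
    [0,0,0,0.3,-0.8,0,0.1],
    [0,0,0,0.3,-0.8,0,0.1],
    [0,0,0,0.3,-0.8,0,0.1],
    [0,0,0,0.3,-0.8,0,0.1],
    [0,0,0,0.25,-0.7,0,0.1],
    [0,0,0,0.2,-0.5,0,0.1],
    [0,0,0,0.1,-0.3,0,0.1],
    [0,0,0,0.05,-0.1,0,0.1],
    [0,0,0,0,0,0,0.1],
  ],
)

```text
time_s: 30.25
ee_pos: [0.5843, 0.2936, 0.1873]
eef_rot: [3.137, -0.003, -0.05]
force: [0.3, -0.1, -1.3]
width: 0.246
```

```bash
python3 lidpos.py .116 .593 .300 .152
```

```text
t 30.25 p [0.5843 0.2936 0.1873] w 0.246 F [ 0.3 -0.1 -1.3] turn units [ 0.03  0.23 -0.01]
shift units [ 0.24 -0.16  0.87]
top lid ctr [0.5809 0.2851] dia 0.1027 n 399 z 0.1788 exp 0.1798 slope [-0.031 -0.01 ]
side lid ctr [0.58   0.2812] dia 0.1105 n 434 z 0.1783 exp 0.1798 slope [-0.027  0.007]
l_302
```

Request:
send_rows(
  rows=[
    [0,0.1,0,0.1,-0.1,0.2,0.1],
    [0,0.1,0,0.1,-0.1,0.3,0.1],
    [0,0,0,0.05,-0.05,0.25,0.1],
    [0,0,0,0,0,0.1,0.1],
    [0,0,0,0,0,0,0.1],
  ],
)

```text
time_s: 30.85
ee_pos: [0.5939, 0.2991, 0.1514]
eef_rot: [3.136, -0.012, -0.005]
force: [0.4, -0.1, -1.8]
width: 0.242
```

```bash
python3 lidpos.py .116 .593 .305 .1255
```

```text
t 30.85 p [0.5939 0.2991 0.1514] w 0.242 F [ 0.4 -0.1 -1.8] turn units [ 0.04  0.02 -0.05]
shift units [-0.02 -0.15  0.65]
top lid ctr [0.5906 0.293 ] dia 0.1073 n 384 z 0.1429 exp 0.1439 slope [-0.006 -0.017]
side lid ctr [0.5907 0.287 ] dia 0.1105 n 425 z 0.1424 exp 0.1439 slope [-0.006  0.005]
l_308
```

Request:
send_rows(
  rows=[
    [0.03,0,0,0,-0.06,0.03,0.1],
    [0,0,0,0,-0.06,0.1,0.1],
    [0,0,0,0,0,0.1,0.1],
    [0,0,0,0,0,0.1,0.1],
    [0,0,0,0,0,0.05,0.1],
    [0,0,0,0,0,0,0.1],
  ],
)

```text
time_s: 31.55
ee_pos: [0.5952, 0.3048, 0.1372]
eef_rot: [-3.141, 0.012, -0.001]
force: [0.5, -0.4, -1.4]
width: 0.241
```

```bash
python3 lidpos.py .116 .593 .304 .1255
```

```text
t 31.55 p [0.5952 0.3048 0.1372] w 0.241 F [ 0.5 -0.4 -1.4] turn units [-0.   -0.01 -0.05]
shift units [-0.05  0.02  0.29]
top lid ctr [0.5918 0.298 ] dia 0.1057 n 371 z 0.1284 exp 0.1297 slope [-0.001  0.003]
side lid ctr [0.5925 0.2934] dia 0.1105 n 421 z 0.128 exp 0.1297 slope [0.004 0.014]
l_316
```

View pics/l_308.png

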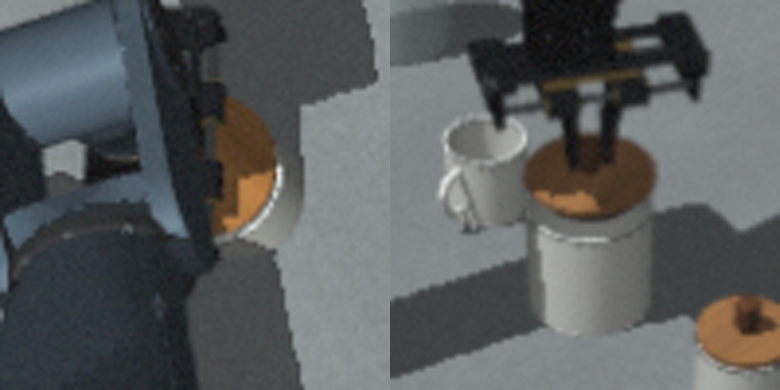

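Side crop: the large lid hangs level over can_large with the mug clear, and can_small (lower right) is closed flat. Now within about 1–2 mm; lowering.

Request:
send_rows(
  rows=[
    [0,0,0,-0.02,0.01,0.06,0.1],
    [0,0,0,-0.02,0.01,0.08,0.1],
    [0,0,0,0,0,0.08,0.1],
    [0,0,0,0,0,0.04,0.1],
    [0,0,0,0,0,0,0.1],
  ],
)

```text
time_s: 32.15
ee_pos: [0.5941, 0.3027, 0.1295]
eef_rot: [3.14, -0.011, 0.005]
force: [-1.7, -1.3, 3.4]
width: 0.241
```

```bash
python3 lidpos.py .116 .594 .304 .1255
```

```text
t 32.15 p [0.5941 0.3027 0.1295] w 0.241 F [-1.7 -1.3  3.4] turn units [ 0.01 -0.02 -0.05]
shift units [-0.   -0.03  0.1 ]
top lid ctr [0.5925 0.2936] dia 0.1023 n 356 z 0.1201 exp 0.122 slope [0.006 0.021]
side lid ctr [0.5917 0.2923] dia 0.1108 n 422 z 0.1199 exp 0.122 slope [0.008 0.028]
l_322
```

Light contact (5 N) with a slight tilt; the forces push toward −x and −y, so I shift that way.

Request:
send_rows(
  rows=[
    [0,0,0,-0.03,0.04,-0.03,0.1],
    [0,0,0,-0.02,0.02,0,0.1],
    [0,0,0,0,0,0.03,0.1],
    [0,0,0,0,0,0.03,0.1],
    [0,0,0,0,0,0,0.1],
  ],
)

```text
time_s: 32.75
ee_pos: [0.592, 0.3012, 0.126]
eef_rot: [-3.141, 0.012, -0.005]
force: [-1.1, -0.3, -0.3]
width: 0.243
```

```bash
python3 lidpos.py .116 .594 .304 .1255
```

```text
t 32.75 p [0.592  0.3012 0.126 ] w 0.243 F [-1.1 -0.3 -0.3] turn units [-0.01 -0.02 -0.05]
shift units [ 0.05 -0.07  0.01]
top lid ctr [0.5893 0.2939] dia 0.1058 n 363 z 0.1173 exp 0.1185 slope [0.001 0.005]
side lid ctr [0.5895 0.2904] dia 0.1097 n 408 z 0.1166 exp 0.1185 slope [-0.001  0.002]
l_328
```

Level and at seat height, so I release and rise.

Request:
send_rows(
  rows=[
    [0,0,0,0,0,0.02,0.1],
    [0,0,0,0,0,0.01,0.25],
    [0,0,0,0,0,0,0.35],
    [0,0,0,0,0,0,0.5],
    [0,0,0,0,0,0,0.5],
    [0,0,0,0,0,0,0.5],
    [0,0,0,0,0,-0.4,0.5],
    [0,0,0,0,0,-0.7,0.5],
    [0,0,0,0,0,-0.8,0.5],
    [0,0,0,0,0,-0.6,0.5],
    [0,0,0,-0.3,0,-0.4,0.5],
    [0,0,0,-0.6,0,-0.3,0.5],
  ],
)

```text
time_s: 34.05
ee_pos: [0.5572, 0.3008, 0.2546]
eef_rot: [-3.141, 0.015, -0.002]
force: [-0.2, -0.8, 0.0]
width: 0.498
```

Request:
send_rows(
  rows=[
    [0,0,0,-0.7,0,0,0.5],
    [0,0,0,-0.7,-0.4,0,0.5],
    [0,0,0,-0.6,-0.8,0,0.5],
    [0,0,0,-0.5,-0.8,0,0.5],
    [0,0,0,-0.5,-0.8,0,0.5],
    [0,0,0,-0.5,-0.8,0,0.5],
    [0,0,0,-0.5,-0.8,0,0.5],
    [0,0,0,-0.3,-0.6,0,0.5],
    [0,0,0,0,-0.3,0,0.5],
    [0,0,0,0,0,0,0.5],
  ],
)

```text
time_s: 35.05
ee_pos: [0.381, 0.5218, 0.2579]
eef_rot: [-3.138, 0.019, -0.014]
force: [0.1, -2.0, 0.8]
width: 0.502
```

```bash
python3 go.py; for a in ".068 .066 .6125 -.299" ".084 .076 .676 .109" ".1 .086 .672 -.1035" ".116 .096 .5905 .296"; do python3 st.py $a; done; python3 - <<'E'
from plant import bot
import cv2,numpy as np
v=[]
for n,(u,w,a,b) in dict(top=(160,500,120,270),side=(220,420,90,370)).items():
    c=bot.read_camera(n); np.savez(f"{n}1.npz",**c)
    im=c["img"][a:b,u:w,::-1]; s=560/im.shape[0] if n=="side" else 390/im.shape[1]
    v.append(cv2.resize(im,None,fx=s,fy=s,interpolation=cv2.INTER_CUBIC))
H=560; t=cv2.copyMakeBorder(v[0],0,H-v[0].shape[0],0,0,cv2.BORDER_CONSTANT)
cv2.imwrite("pics/end.png",cv2.hconcat([t,v[1]])); print(t.shape,v[1].shape)
E
```

```text
t 35.05 p [0.381  0.5218 0.2579] w 0.502 F [ 0.1 -2.   0.8] turn units [-0.02 -0.06 -0.08]
top ctr [ 0.6128 -0.2953] dia 0.0653 disc top z 0.0872 expect 0.088 slope [ 0.016 -0.01 ] 273
side ctr [ 0.6137 -0.2994] dia 0.0654 disc top z 0.0858 expect 0.088 slope [ 0.001 -0.001] 356
top ctr [0.6769 0.1126] dia 0.0821 disc top z 0.0973 expect 0.098 slope [-0.001  0.001] 462
side ctr [0.677  0.1079] dia 0.0813 disc top z 0.0966 expect 0.098 slope [ 0.005 -0.   ] 298
top ctr [ 0.6731 -0.1002] dia 0.0981 disc top z 0.1073 expect 0.108 slope [-0.003  0.006] 675
side ctr [ 0.6739 -0.1041] dia 0.0975 disc top z 0.1063 expect 0.108 slope [ 0.001 -0.002] 608
top ctr [0.5906 0.2985] dia 0.1138 disc top z 0.1172 expect 0.118 slope [0.001 0.006] 959
side ctr [0.5923 0.2935] dia 0.1145 disc top z 0.1165 expect 0.118 slope [0.002 0.   ] 495
(560, 390, 3) (560, 400, 3)
```

View pics/end.png

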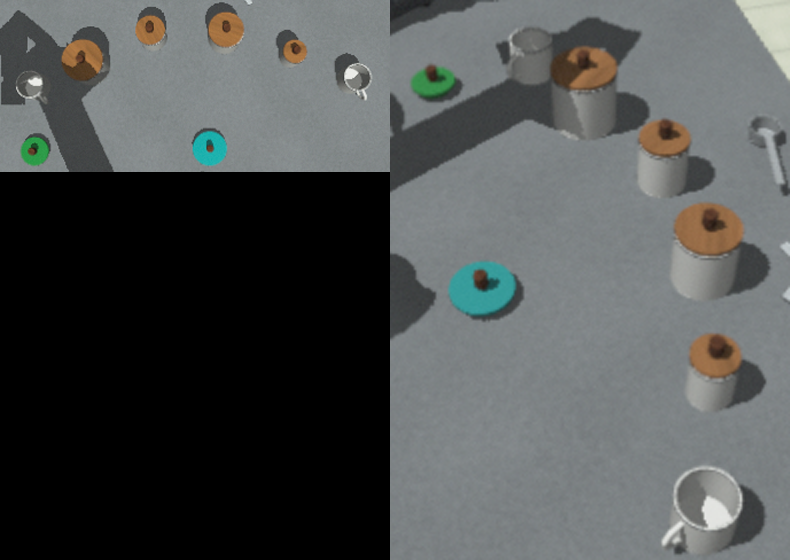

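All four lids sit flat on their canisters at (583,68), (665,137), (708,230) and (715,355). Both mugs and both look-alike lids are untouched, and the arm is clear. Handing in.

```bash
python3 -c "
from plant import bot
print(bot.finish_job())"
```

```text
the job is handed in; nothing more can be done
None
```

All four lids are on their matching canisters and the job is handed in, about 35 s into the 106 s limit. The hand-in reported no verdict.

**Seating:** In the last check every disc top read 0.7–0.8 mm below nominal in the top camera and 1.4–2.2 mm below in the side camera. Both are the usual offsets of those cameras. The tilts were under 0.01 rad, except for a noisy 0.02 rad on the tiny lid from the top; the side view gave 0.001 rad.

**Position:** The lid centres are within about 1–4 mm of where the canisters were first measured. The two cameras disagree by 4–5 mm in y. I did not measure the canisters or mugs again at the end; in the last picture they look upright and unmoved, and the turquoise and green look-alike lids were never gripped.

**What went wrong on the way:**
- **Small lid:** The first grasp was too low, probably touching the disc, and shifted the lid a few millimetres on the counter. I opened the gripper and grasped again.
- **Large lid:** It touched its rim with about 5 N, so I moved it about 2 mm and it went home level.

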